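Close the germination carton and hold an air probe in its hole

ROBOT

A 6-joint arm with a two-finger parallel gripper is mounted at the origin on the work surface. World frame = base frame: x ahead of the robot, y to its left, z up, the work surface at z = 0. Lengths are in m, angles in degrees, forces in N, time in s.
With the tool pointing down it reaches from about 0.4 to 0.825 m from the base axis. Payload 7 kg.
Tool frame: the origin (TCP) lies midway between the tips of the shut fingers; the grasp point (between the pads) lies 19 mm behind it (r.hold_point_z is the distance from the TCP to the grasp point, in m); y points along the fingers, z is the direction in which the jaws open and shut, and the axes are right-handed (so a half turn about y gives the same grasp; the last joint's range is limited). The gripper opens to 88 mm and grips with 3 to 60 N. Pads are 19 mm wide; open, the fingers measure 130 mm over their backs; the gripper's body (78 mm by 193 mm) begins 47 mm behind the grasp point.
Start: joints at [90.705, 20.546, 0.682, 0, -70.136, -16.507], TCP at [0.184, 0.649, 0.227] pointing down, gripper open.
Joint ranges: [-176.03, 176.03], [-82.01, 121.73], [-58.28, 71.71], [-173.87, 95.51], [-174.79, -0.11], [-173.66, 173.66]. Speed limits (degrees/s): [136.94, 136.94, 172.46, 180, 180, 180].

INTERFACE

Orientations are given as [roll, pitch, yaw] about the fixed x, y, z axes, in that order (R = Rz(yaw) Ry(pitch) Rx(roll)).
In Python, from plant import r, imaging gives the robot as it stands.
- The arm moves only by the tool drive_tool, never from a script. Its argument "deltas" is a list of rows, each a list of 6 numbers: the shift along the world's x, y, z in cm, then the turn, a rotation vector about the world's x, y, z in rad. In form: [[tx, ty, tz, rx, ry, rz], ...]. A call has exactly 8 rows; each row is the pose to reach, as a shift and turn from the pose commanded when the call began; what a row does not reach only later rows make up. A row lasts 1/12 s, in which the tool goes at most 41.7 mm and 7.16 degrees, less where a joint would pass 70% of its speed; a pose out of reach is approached as far as the arm can. A call with a gripper value outside its range is refused whole. "claw" is the opening, from 0 (shut) to 1 (fully open), set as the call begins (left out, the last holds). The fingers move at their own pace and stop on an object; "squeeze" is the grip in N (left out, the last holds). Time passes only in rows, so rows that repeat a pose let the fingers close, or fill a call up. It gives the time, the measured TCP pose, the force and the opening at its end, in the units of the state.
- r.get_state(): the state, without advancing time (a new reading comes with each control period).
- imaging.capture(name): name is "side" or "top"; returns the picture (480x640x3 uint8, red, green, blue); there is no depth.
- imaging.get_calibration(name): a dict with "mtx" (3x3 intrinsics, pixels), "R" (3x3) and "t" (3): a world point X has camera coordinates R X + t. Camera axes: x right, y down, z forward; pixel columns grow to the right and rows downward; lengths in m; the calibration is good to about 2 mm. A picture is of the moment at which its call begins. get_calibration takes no time and is no camera call.
- r.close_job(): hands the job in, once; it reports no verdict.
Trained networks look in the newest picture that a camera, given by its name, has taken for a name from the list of things; names that differ only in an ending like _2 or _b are one class to them, and where a whole thing is asked for, a point or a joint stands for the part that bears it (a point fixed in the world has none). Each returns a list of dicts, best first, with "score" (0 to 1); they miss things now and then, are a little off and sometimes report something else, mostly with a low value. They report only what shows in the picture. A call takes as long as a camera call. They do not tell look-alikes from the thing itself.
- imaging.search_frame(camera, label): "bbox" ([left, top, right, bottom] in pixels, round what is visible of it).
- imaging.outline_of(camera, label): "region" (480x640 bool, what is visible of it) and "bbox" ([left, top, right, bottom] in pixels, round what is visible of it).
- imaging.landmark_of(camera, label): "position" ([column, row] in pixels: a listed point, or the origin of a listed thing).
The state is a dict: "time_s": time; "joints": joint angles; "qd": joint speeds; "joint_torque": joint torques, N m; "tcp_pos": TCP position; "eef_rot": TCP orientation; "contact_force": force on the tool from outside, world axes, zero at the start; "moment": the same for the moment, N m; "gripper_width": finger opening in m.
Only numpy, scipy, OpenCV 4.12 (cv2) and the standard library are available. Lean on these libraries where they do the work, as an engineer would, in place of code of your own. Each camera call takes 0.05 s, during which the arm holds its last target.

TASK

Close the seed carton by folding its short plain flap down flat first and then the long flap with the plastic guide ring on top of it. Then lift the probe out of the upturned clay pot and lower its steel stem upright into the guide ring until about half of the stem is below the ring's upper rim, never letting the probe touch the carton, the flaps or the ring. Finish while still holding the probe there by hand, still, with the stem centred in the hole; leave the other things on the table where they are.

Things in the scene. Friction and masses are not known exactly. Their poses are not given: they have to be found in the camera images.
- carton: open-topped brown cardboard carton, fixed to the table, 220 x 220 mm, walls 110 mm high and 4 mm thick, with a low tray of compost inside (top of the tray 44 mm above the table). Origin: centre of its underside, on the table; its z is up, its x and y run along its sides. The plain flap is hinged on its +y wall and the long flap on its -y wall, both hinge lines parallel to its x axis
- plain_flap (a joint): angle of the short plain cardboard flap, rad: 0 folded down flat over the box, about 1.57 standing straight up, more than that leaning outward. Hinge line at carton y = +110 mm, height 110 mm; the flap is 214 mm along the hinge, 110 mm long from the hinge to its free edge, 3 mm thick (its upper face 3 mm above the hinge line when closed). A light stiff crease: it stays where it is left, under 2 N at the free edge moves it; it stops at 0
- lap_flap (a joint): angle of the long cardboard flap that carries the guide ring, rad: 0 folded down flat, about 1.57 standing straight up, more leaning outward. Hinge line at carton y = -110 mm, height 114 mm; 214 mm along the hinge, 150 mm long from the hinge to its free edge, 3 mm thick (upper face 3 mm above the hinge line when closed), so it laps 40 mm over the closed plain flap. Same light stiff crease, moved with under 2 N at the free edge; it stops at 0
- plain_edge (a point): middle of the free edge of the plain flap, on its outer (upper when closed) face
- lap_edge (a point): middle of the free edge of the long flap, on its outer (upper when closed) face
- guide_hole (a point): centre of the mouth of the guide hole, at the upper rim of the grey plastic guide ring in the long flap. Bore 22 mm in diameter and 14 mm deep, right through the flap; ring 46 mm outside, its rim 11 mm above the flap's upper face. It lies 80 mm from the long flap's hinge line and 25 mm towards carton +x from the flap's middle. Its z axis is the bore's axis, up when the flap is closed; the mouth is then 128 mm above the table
- probe: hand probe, loose, about 0.12 kg: a straight steel stem 8 mm in diameter and 110 mm long below a round black handle 26 mm in diameter and 60 mm long (170 mm overall). Origin: the tip of the stem; z runs along it up to the handle. At the start it hangs upright in the pot's drain hole, the handle's lower shoulder on the pot, the tip 10 mm and the shoulder 120 mm above the table
- stem_top (a point): point on the probe's axis where the stem enters the handle, 110 mm above the tip
- clay_pot: upturned terracotta pot, fixed, 120 mm high, 110 mm wide at the table and 72 mm at its top, with a 15 mm drain hole in the middle of the top in which the probe hangs. Origin: centre of its underside on the table
- seed_jar: closed jar with a metal cap, 66 mm wide, 90 mm high, to leave alone; origin: centre of its underside
- bowl: black bowl, 130 mm wide, 60 mm high, to leave alone; origin: centre of its underside
- nursery_pot: small empty terracotta-coloured pot, 70 mm wide, 65 mm high, to leave alone; origin: centre of its underside
- bottle: white bottle, 60 mm wide, 170 mm high, to leave alone; origin: centre of its underside
- brush: bench brush lying flat, to leave alone; origin at its underside
- label_box: small closed cardboard box 90 x 60 x 40 mm, to leave alone; origin: centre of its underside
Mind the look-alikes: they are no part of the job. There is more than one size of the probe; the job needs the smallest.

How it is judged (in metres and radians):
On the way, in this order (a step that is already met when the one before it is completed fails the run):
1. the plain flap is folded down flat while the long flap still stands open (value of joint plain_flap below 0.1 rad and value of joint lap_flap above 0.6 rad), for 0.1 s.
2. the long flap is folded down flat over it (value of joint each of plain_flap, lap_flap below 0.1 rad), for 0.2 s.
3. the probe is lifted out of the pot in the fingers, its tip higher than the pot (contact force between the fingers and probe above 1 N and height (world z) of probe above 0.125 m), for 0.1 s.
At the end, for the whole second after the job is handed in: both flaps flat (within 0.1 rad); the probe held in the fingers and still (under 0.02 m/s), upright within 0.1 rad, its tip 35 to 75 mm below the ring's upper rim, tip within 5 mm and top of the stem within 7 mm of the hole's axis, touching no part of the carton (all of step 2 and horizontal distance between probe and guide_hole below 0.005 m and horizontal distance between stem_top and guide_hole below 0.007 m and angle between probe's own z axis and vertical below 0.1 rad and z of probe in the frame of guide_hole between -0.075 and -0.035 m and contact force between the fingers and probe above 1 N and contact force between probe and carton below 0.2 N and linear speed of probe below 0.02 m/s); the arm keeps its last pose, push and grip.
It fails at once if the long flap is folded down before the plain one (value of joint lap_flap below 0.4 rad and value of joint plain_flap above 0.3 rad).
It fails at once if the probe touches the carton, its flaps or the guide ring (contact force between probe and carton above 0.5 N).
It fails at once if another thing on the table is pushed away (more than 40 mm) or tipped (distance of any of seed_jar, bowl, nursery_pot, bottle, brush, label_box from where it was at the start of the episode above 0.04 m or angle between any of seed_jar, bowl, nursery_pot, bottle, brush, label_box's own z axis and vertical above 0.5 rad).
It also fails if it takes over 72 s, if anything falls off the work surface, if the arm or the gripper's body presses on something with over 40 N, if the wrist force passes 120 N, or if a joint passes its speed limit or range.

## Working session

There is one attempt and no reset: what is moved stays moved. The work goes in short steps, Python scripts to look and compute and a tool call to move; the robot and the scene stay as the last step left them, time stands still between calls to the robot, and variables do not carry over. Pictures are saved under pics/ and viewed, and the job is handed in when it is done.

Besides the shell and the picture viewer there is one more tool, called after "Call:" as name(argument=value, ...) on one line, values as JSON. drive_tool: Moves the arm, as the interface text tells. Its arguments: {"type":"object","properties":{"deltas":{"type":"array"},"claw":{"type":"number"},"squeeze":{"type":"number"}},"required":["deltas"]}

```bash
mkdir -p pics; ls
python3 - <<'E'
from plant import r, imaging
import cv2
for n in("side","top"):
    im=imaging.capture(n); cv2.imwrite(f"pics/{n}0.png",im[:,:,::-1])
    c=imaging.get_calibration(n); print(n,c)
s=r.get_state(); print({k:s[k] for k in("time_s","tcp_pos","eef_rot","contact_force","gripper_width")}, r.hold_point_z)
E
```

```text
pics
side {'mtx': array([[517.72244496,   0.        , 318.61811334],
       [  0.        , 517.72244496, 239.2979386 ],
       [  0.        ,   0.        ,   1.        ]]), 'R': array([[ 0.85363574, -0.52085215,  0.00436526],
       [-0.39934762, -0.65983392, -0.63650662],
       [ 0.33440619,  0.54160155, -0.77125888]]), 't': array([-0.52087555,  0.22504855,  1.06075751])}
top {'mtx': array([[438.3564752 ,   0.        , 313.41207304],
       [  0.        , 438.3564752 , 238.2807394 ],
       [  0.        ,   0.        ,   1.        ]]), 'R': array([[-0.02928468, -0.99948906, -0.01280736],
       [-0.98103519,  0.03119532, -0.19130292],
       [ 0.19160471,  0.00696223, -0.98144748]]), 't': array([-0.045895 ,  0.5616903,  1.0851594])}
{'time_s': 0.1, 'tcp_pos': array([0.18372522, 0.64905474, 0.22569602]), 'eef_rot': array([-8.99128593e+01,  7.89466273e-03,  1.64189977e+02]), 'contact_force': array([ 0.43468202, -0.7140005 , -0.22570817]), 'gripper_width': 0.08752529807563791} 0.0188
```

View pics/side0.png

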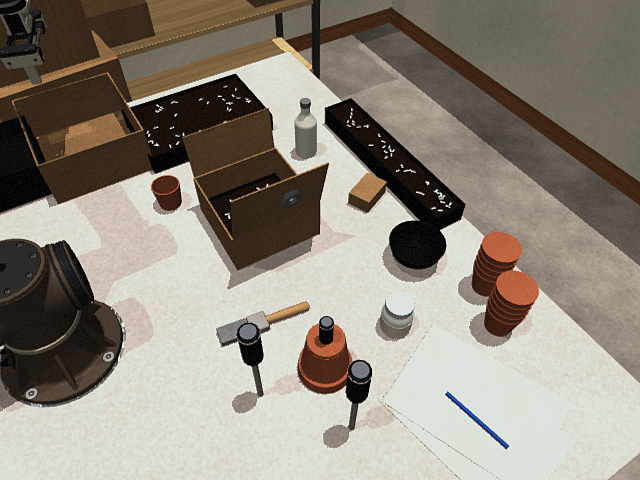

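View pics/top0.png

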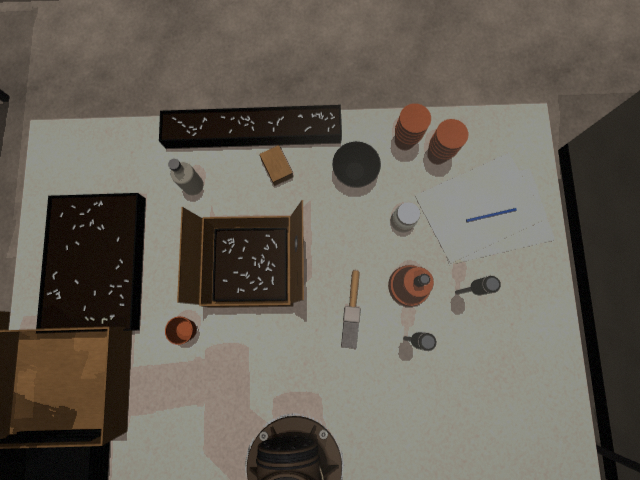

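```bash
cat > h.py <<'E'
from plant import r, imaging
import numpy as np, cv2
from scipy.optimize import least_squares
C={n:imaging.get_calibration(n) for n in("side","top")}
def proj(n,X):
    c=C[n]; p=(c["R"]@np.asarray(X,float).reshape(-1,3).T).T+c["t"]; p=p@c["mtx"].T
    return p[:,:2]/p[:,2:]
def ray(n,uv):
    c=C[n]; d=c["R"].T@np.linalg.solve(c["mtx"],[uv[0],uv[1],1.]); o=-c["R"].T@c["t"]; return o,d/np.linalg.norm(d)
def atz(n,uv,z):
    o,d=ray(n,uv); return o+d*(z-o[2])/d[2]
def tri(a,b):
    (o1,d1),(o2,d2)=ray("side",a),ray("top",b)
    A=np.stack([d1,-d2],1); s=np.linalg.lstsq(A,o2-o1,rcond=None)[0]
    p,q=o1+d1*s[0],o2+d2*s[1]; return (p+q)/2,np.linalg.norm(p-q)
np.set_printoptions(precision=4,suppress=True)
E
python3 - <<'E'
from h import *
for n in("side","top"): print(n,"cam",-C[n]["R"].T@C[n]["t"])
for n in("side","top"): imaging.capture(n)
Z=dict(carton=0,probe=.01,stem_top=.12,clay_pot=0,seed_jar=0,bowl=0,nursery_pot=0,bottle=0,brush=0,label_box=0)
for l in ["carton","probe","stem_top","clay_pot","seed_jar","bowl","nursery_pot","bottle","brush","label_box","plain_edge","lap_edge","guide_hole"]:
    for n in("side","top"):
        for d in imaging.landmark_of(n,l)[:3]:
            print(l,n,round(d["score"],2),np.round(d["position"],1),atz(n,d["position"],Z[l]) if l in Z else "")
E
```

```text
side cam [ 0.1798 -0.6973  0.9636]
top cam [ 0.3418 -0.0709  1.1719]
carton side 0.69 [258.8 220.7] [0.5016 0.1075 0.    ]
carton side 0.63 [295.5 198.2] [0.6182 0.1277 0.    ]
carton top 0.89 [251.6 262.9] [0.5082 0.1061 0.    ]
probe side 0.9 [350.3 423.6] [ 0.4135 -0.4346  0.01  ]
probe side 0.61 [258.8 395.3] [ 0.294  -0.2985  0.01  ]
probe top 0.68 [458.  290.5] [ 0.4168 -0.4385  0.01  ]
probe top 0.68 [357.7 169.5] [ 0.7596 -0.1916  0.01  ]
probe top 0.6 [413.6 284.7] [ 0.4355 -0.3233  0.01  ]
stem_top side 0.93 [355.1 394.3] [ 0.4211 -0.4276  0.12  ]
stem_top side 0.9 [323.9 333.9] [ 0.4366 -0.3021  0.12  ]
stem_top side 0.64 [254.  353.1] [ 0.3094 -0.2702  0.12  ]
stem_top top 0.81 [418.3 337.9] [ 0.3025 -0.3013  0.12  ]
stem_top top 0.58 [411.9 285.6] [ 0.4246 -0.2952  0.12  ]
stem_top top 0.57 [475.9 285.6] [ 0.42   -0.4472  0.12  ]
clay_pot side 0.65 [325.  367.3] [ 0.4353 -0.3112  0.    ]
clay_pot top 0.75 [407.4 286.5] [ 0.432  -0.3087  0.    ]
seed_jar side 0.58 [393.9 324.2] [ 0.6126 -0.3034  0.    ]
seed_jar top 0.94 [402.7 219.2] [ 0.616  -0.3087  0.    ]
bowl side 0
[... 351 characters left out ...]
6] [0.7392 0.2715 0.    ]
bottle top 0.76 [192.4 183.7] [0.7371 0.2717 0.    ]
bottle top 0.7 [419.  278.4] [ 0.4526 -0.341   0.    ]
brush side 0.7 [266.2 324.4] [ 0.3803 -0.163   0.    ]
brush side 0.66 [396.8 323.8] [ 0.6185 -0.3058  0.    ]
brush top 0.88 [348.4 308.2] [ 0.3797 -0.1494  0.    ]
label_box side 0.81 [362.1 195.7] [0.7705 0.0462 0.    ]
label_box side 0.48 [291.  197.1] [0.6102 0.1372 0.    ]
label_box top 0.68 [302.9 244.6] [ 0.554  -0.0336  0.    ]
label_box top 0.57 [274.9 168.3] [0.7746 0.0398 0.    ]
plain_edge top 0.91 [181.7 250.3] 
lap_edge side 0.57 [281.2 182.8] 
lap_edge top 0.58 [299.7 249.8] 
guide_hole side 0.71 [294.2 196.9] 
guide_hole top 0.72 [302.1 241.2]
```

```bash
cat >> h.py <<'E'
def cT(p):
    x,y,a=p; c,s=np.cos(a),np.sin(a); return np.array([[c,-s,0],[s,c,0],[0,0,1]]),np.array([x,y,0])
def model(p,th,ph):
    R,t=cT(p); W=lambda P:(np.asarray(P)@R.T)+t
    box=W([[sx*.11,sy*.11,.11] for sx,sy in((1,1),(1,-1),(-1,-1),(-1,1))])
    base=box*[1,1,0]
    pl=W([[sx*.107,.11-l*np.cos(th),.11+l*np.sin(th)] for sx,l in((1,0),(1,.11),(-1,.11),(-1,0))])
    lp=W([[sx*.107,-.11+l*np.cos(ph),.114+l*np.sin(ph)] for sx,l in((1,0),(1,.15),(-1,.15),(-1,0))])
    # outer face offset +n
    n=np.array([0,-np.sin(ph),np.cos(ph)]); hole=W([np.array([.025,-.11+.08*np.cos(ph),.114+.08*np.sin(ph)])+.014*n])
    return dict(box=box,base=base,pl=pl,lp=lp,hole=hole)
def draw(n,im,p,th,ph,sc=3,crop=None):
    im=cv2.resize(im[:,:,::-1],None,fx=sc,fy=sc,interpolation=cv2.INTER_CUBIC)
    for (k,P),c in zip(model(p,th,ph).items(),((0,255,0),(255,0,0),(0,255,255),(255,255,0),(0,0,255))):
        q=np.round((proj(n,P)+.5)*sc).astype(np.int32)
        cv2.polylines(im,[q],True,c,1); 
        if k=="hole": cv2.circle(im,tuple(int(v) for v in q[0]),4,c,1)
    x0,y0,x1,y1=[v*sc for v in crop]; return im[y0:y1,x0:x1]
E
python3 - <<'E'
from h import *
t=[imaging.landmark_of(n,"guide_hole")[0]["position"] for n in("side","top")]
print(tri(*t))
for n,c in(("side",(170,90,350,280)),("top",(160,180,330,325))):
    im=cv2.imread(f"pics/{n}0.png")
    x0,y0,x1,y1=c
    cv2.imwrite(f"pics/{n}_z.png",cv2.resize(im[y0:y1,x0:x1],None,fx=4.0 if n=="top" else 3.1,fy=4.0 if n=="top" else 3.1,interpolation=cv2.INTER_CUBIC))
E
```

```text
(array([ 0.5263, -0.0385,  0.1996]), np.float64(0.0012531816367900407))
```

View pics/side_z.png

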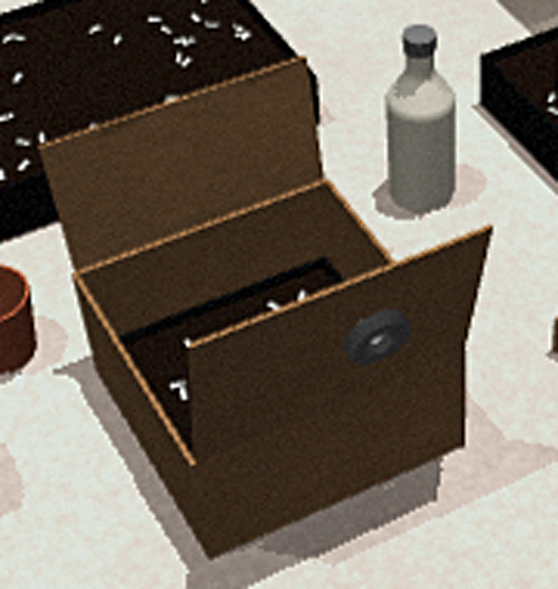

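View pics/top_z.png

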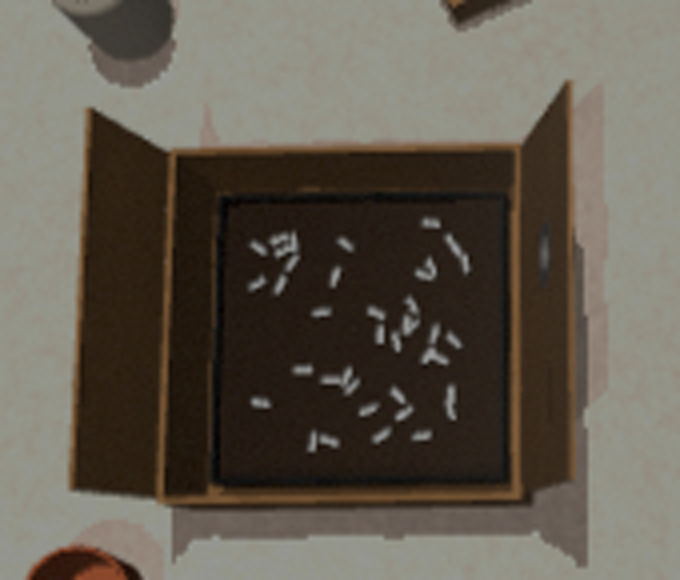

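Run:
```python
from h import *
O=[("top","box",0,202.5,217.5),("top","box",1,289.8,216.8),("top","box",2,290.5,304.8),("top","box",3,200,305.3),
("top","pl",1,182.5,207),("top","pl",2,178,302.2),("top","lp",1,302.5,200.5),("top","lp",2,303.2,300.5),
("side","box",3,194.2,178.1),("side","box",0,275.5,148.7),("side","box",2,231.9,239),("side","base",2,237.7,269.7),("side","base",1,319.7,232.9),
("side","pl",2,183.5,136.8),("side","pl",1,268.4,109.4),("side","lp",2,231.3,201),("side","lp",1,328.4,163.9)]
def f(v):
    m=model(v[:3],v[3],v[4]); return np.concatenate([proj(n,m[k][i])[0]-[a,b] for n,k,i,a,b in O])
s=least_squares(f,[.505,.107,0,1.9,1.8],loss="soft_l1"); print(s.x,np.degrees(s.x[2:])); print(f(s.x).reshape(-1,2).round(1).tolist())
m=model(s.x[:3],s.x[3],s.x[4]); print({k:v for k,v in m.items()})
print("closed hole",model(s.x[:3],0,0)["hole"])
for n,c,sc in(("side",(170,90,350,280),3),("top",(160,180,330,325),4)):
    im=cv2.imread(f"pics/{n}0.png")[:,:,::-1]; cv2.imwrite(f"pics/{n}_fit.png",draw(n,im,s.x[:3],s.x[3],s.x[4],sc,c))
```

```text
[ 0.5011  0.1045 -0.0186  1.7179  1.8151] [ -1.0674  98.4269 103.996 ]
[[-0.1, -0.9], [0.5, -1.4], [-0.1, -0.3], [-1.1, 0.2], [0.1, -0.6], [0.0, -0.0], [0.2, -0.8], [0.1, -0.8], [-1.4, -0.0], [0.1, -1.3], [-0.7, 1.2], [-0.5, 0.9], [0.1, 1.0], [-1.1, 0.8], [0.2, -1.2], [-0.7, 0.8], [0.1, -0.8]]
{'box': array([[ 0.6131,  0.2124,  0.11  ],
       [ 0.609 , -0.0075,  0.11  ],
       [ 0.3891, -0.0034,  0.11  ],
       [ 0.3932,  0.2165,  0.11  ]]), 'base': array([[ 0.6131,  0.2124,  0.    ],
       [ 0.609 , -0.0075,  0.    ],
       [ 0.3891, -0.0034,  0.    ],
       [ 0.3932,  0.2165,  0.    ]]), 'pl': array([[0.6101, 0.2125, 0.11  ],
       [0.6104, 0.2286, 0.2188],
       [0.3965, 0.2326, 0.2188],
       [0.3962, 0.2165, 0.11  ]]), 'lp': array([[ 0.606 , -0.0075,  0.114 ],
       [ 0.6054, -0.0438,  0.2595],
       [ 0.3914, -0.0398,  0.2595],
       [ 0.3921, -0.0035,  0.114 ]]), 'hole': array([[ 0.5234, -0.0389,  0.1882]])}
closed hole [[0.5255 0.074  0.128 ]]
```

View pics/side_fit.png

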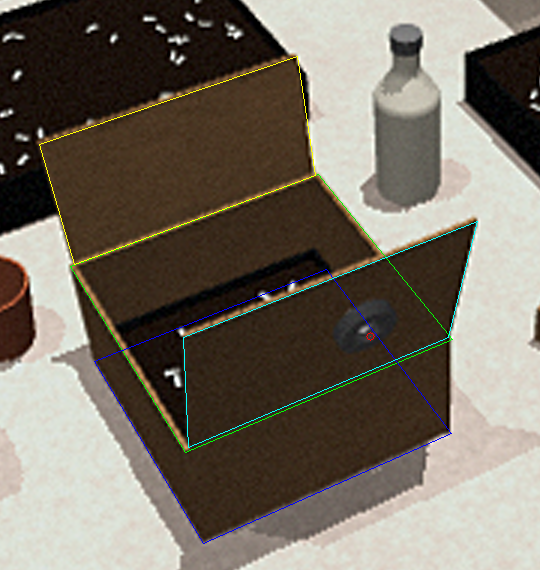

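Call:
drive_tool(deltas=[[0, 0, 4, 0, 0, -0.12], [0, -1, 8, 0, 0, -0.24], [3, -4, 10, 0, 0, -0.36], [6, -7, 10, 0, 0, -0.48], [9, -10, 10, 0, 0, -0.6], [12, -13, 10, 0, 0, -0.72], [15, -16, 10, 0, 0, -0.84], [18, -19, 10, 0, 0, -0.96]], claw=0, squeeze=10)

```text
time_s: 2.27
tcp_pos: [0.3587, 0.4639, 0.327]
eef_rot: [-90.0, -0.0, 108.9]
contact_force: [1.5, 0.8, -0.0]
gripper_width: 0.0398
```

Call:
drive_tool(deltas=[[3, -3, 0, 0, 0, -0.12], [6, -6, 0, 0, 0, -0.24], [9, -9, 0, 0, 0, -0.352], [12, -12, 0, 0, 0, -0.352], [13.6, -15, -3, 0, 0, -0.352], [13.6, -16, -7, 0, 0, -0.352], [13.6, -16, -10, 0, 0, -0.352], [13.6, -16, -12.5, 0, 0, -0.352]])

```text
time_s: 2.93
tcp_pos: [0.4933, 0.3032, 0.1989]
eef_rot: [-89.9, 0.1, 88.9]
contact_force: [-0.4, -0.3, -0.3]
gripper_width: 0.0003
```

Call:
drive_tool(deltas=[[0, -2.5, -0.9, 0, 0, 0], [0, -4.7, -0.9, 0, 0, 0], [0, -6.2, -0.9, 0, 0, 0], [0, -7.7, -0.8, 0, 0, 0], [0, -9.2, -0.9, 0, 0, 0], [0, -10.6, -1.3, 0, 0, 0], [0, -11.9, -1.9, 0, 0, 0], [0, -13.0, -2.7, 0, 0, 0]])

```text
time_s: 3.6
tcp_pos: [0.4943, 0.1746, 0.1749]
eef_rot: [-90.1, -0.1, 89.0]
contact_force: [0.2, 0.2, 0.7]
gripper_width: 0.0004
```

Run:
```python
from h import *
a=imaging.capture("side"); b=imaging.capture("top")
cv2.imwrite("pics/p1.png",np.hstack([cv2.resize(x[60:360,100:500],(400,300)) if i==0 else x[130:430,120:520] for i,x in enumerate((a,b))])[:,:,::-1])
print(r.get_state()["tcp_pos"])
```

```text
[0.4929 0.1735 0.1731]
```

View pics/p1.png

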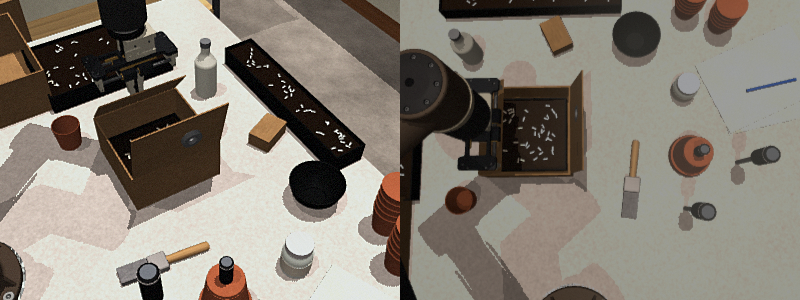

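Call:
drive_tool(deltas=[[0, -1.4, -0.9, 0, 0, 0], [0, -2.6, -2.0, 0, 0, 0], [0, -3.2, -2.9, 0, 0, 0], [0, -3.7, -3.8, 0, 0, 0], [0, -4.0, -4.6, 0, 0, 0], [0, -4.2, -5.3, 0, 0, 0], [0, -4.4, -5.9, 0, 0, 0], [0, -4.4, -6.2, 0, 0, 0]])

```text
time_s: 4.37
tcp_pos: [0.4938, 0.1311, 0.1125]
eef_rot: [-90.0, 0.1, 89.1]
contact_force: [-11.7, -1.8, 33.0]
gripper_width: 0.0004
```

Call:
drive_tool(deltas=[[0, 0, -0.1, 0, 0, 0], [0, 0, -0.2, 0, 0, 0], [0, 0, -0.2, 0, 0, 0], [0, 0, -0.2, 0, 0, 0], [0, 0, 2.0, 0, 0, 0], [0, 2, 5.0, 0, 0, 0], [0, 2, 8.0, 0, 0, 0], [0, 3, 10, 0, 0, 0]])

```text
time_s: 5.03
tcp_pos: [0.4943, 0.1618, 0.2153]
eef_rot: [-90.1, -0.0, 89.1]
contact_force: [0.4, 0.6, -0.1]
gripper_width: 0.0006
```

Run:
```python
from h import *
a=imaging.capture("side"); b=imaging.capture("top")
cv2.imwrite("pics/p2.png",np.hstack([x[60:360,100:500] if i==0 else x[130:430,120:520] for i,x in enumerate((a,b))])[:,:,::-1])
print(r.get_state()["tcp_pos"])
```

```text
[0.4958 0.1636 0.2164]
```

View pics/p2.png

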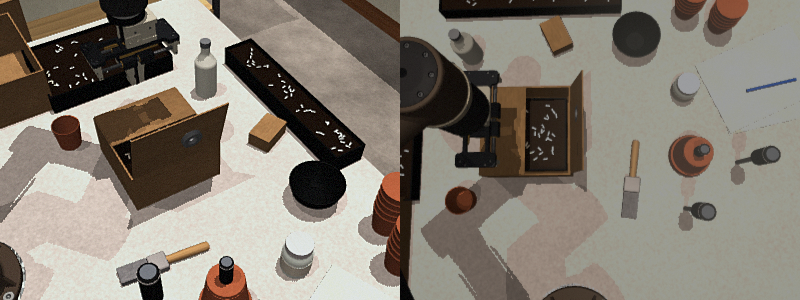

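Call:
drive_tool(deltas=[[0, 0, 4, 0, 0, 0], [0, 0, 8, 0, 0, 0], [-0.5, -4, 11, 0, 0, 0], [-1, -8, 11.5, 0, 0, 0], [-1.5, -12, 11.5, 0, 0, 0], [-1.5, -16, 11.5, 0, 0, 0], [-1.5, -20, 11.5, 0, 0, 0], [-1.5, -24, 11.5, 0, 0, 0]])

```text
time_s: 5.8
tcp_pos: [0.478, -0.08, 0.3272]
eef_rot: [-90.0, -0.0, 89.1]
contact_force: [0.9, 0.7, 0.0]
gripper_width: 0.0006
```

Call:
drive_tool(deltas=[[0, -3, 0, 0, 0, 0], [0, -4, 0, 0, 0, 0], [0, -4.5, -2, 0, 0, 0], [0, -4.5, -5, 0, 0, 0], [0, -4.5, -7, 0, 0, 0], [0, -4.5, -8, 0, 0, 0], [0, -4.5, -8, 0, 0, 0], [0, -4.5, -8, 0, 0, 0]])

```text
time_s: 6.47
tcp_pos: [0.479, -0.1233, 0.2477]
eef_rot: [-90.0, 0.0, 89.1]
contact_force: [-0.2, -0.2, 0.5]
gripper_width: 0.0003
```

Run:
```python
from h import *
a=imaging.capture("side"); b=imaging.capture("top")
cv2.imwrite("pics/p3.png",np.hstack([x[60:360,100:500] if i==0 else x[130:430,120:520] for i,x in enumerate((a,b))])[:,:,::-1])
print(r.get_state()["tcp_pos"])
```

```text
[ 0.4797 -0.1232  0.2489]
```

View pics/p3.png

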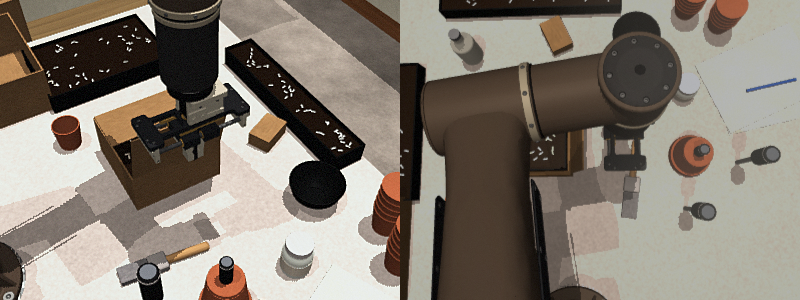

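Call:
drive_tool(deltas=[[0, 3.5, -0.6, 0, 0, 0], [0, 6.5, -0.6, 0, 0, 0], [0, 8.5, -0.4, 0, 0, 0], [0, 10.5, -0.2, 0, 0, 0], [0, 12.3, -0.3, 0, 0, 0], [0, 14.0, -0.6, 0, 0, 0], [0, 15.7, -1.1, 0, 0, 0], [0, 17.3, -1.8, 0, 0, 0]])

```text
time_s: 7.23
tcp_pos: [0.4797, 0.051, 0.2314]
eef_rot: [-90.2, -0.1, 89.1]
contact_force: [0.2, -0.4, -0.0]
gripper_width: 0.0007
```

Call:
drive_tool(deltas=[[0, 1.5, -1.0, 0, 0, 0], [0, 2.9, -2.1, 0, 0, 0], [0, 4.2, -3.4, 0, 0, 0], [0, 5.3, -4.8, 0, 0, 0], [0, 6.0, -5.8, 0, 0, 0], [0, 6.5, -6.8, 0, 0, 0], [0, 6.9, -7.9, 0, 0, 0], [0, 7.3, -9.0, 0, 0, 0]])

```text
time_s: 7.9
tcp_pos: [0.4793, 0.1231, 0.1397]
eef_rot: [-90.1, -0.0, 89.0]
contact_force: [-0.1, -0.2, 1.2]
gripper_width: 0.0004
```

Call:
drive_tool(deltas=[[0, 0.2, -0.5, 0, 0, 0], [0, 0.3, -1.0, 0, 0, 0], [0, 0.4, -1.4, 0, 0, 0], [0, 0.4, -1.8, 0, 0, 0], [0, 0.4, -2.0, 0, 0, 0], [0, 0.4, -2.15, 0, 0, 0], [0, 0.4, -2.2, 0, 0, 0], [0, 0.4, -2.2, 0, 0, 0]])

```text
time_s: 8.57
tcp_pos: [0.4788, 0.1265, 0.1177]
eef_rot: [-90.0, -0.0, 89.0]
contact_force: [0.0, -0.8, 0.6]
gripper_width: 0.0005
```

Run:
```python
from h import *
a=imaging.capture("side"); b=imaging.capture("top")
cv2.imwrite("pics/p4.png",np.hstack([x[60:360,100:500] if i==0 else x[130:430,120:520] for i,x in enumerate((a,b))])[:,:,::-1])
print(r.get_state()["tcp_pos"],r.get_state()["contact_force"])
```

```text
[0.4788 0.1266 0.1178] [-0.0181 -0.5789  0.4273]
```

View pics/p4.png

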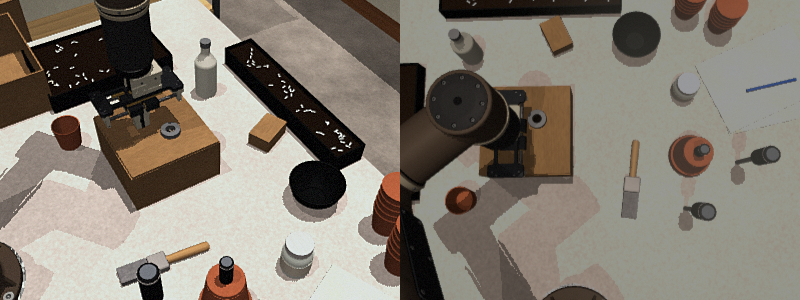

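Call:
drive_tool(deltas=[[0, 0, -0.1, 0, 0, 0], [0, 0, -0.2, 0, 0, 0], [0, 0, -0.2, 0, 0, 0], [0, 0, 1.0, 0, 0, 0], [0, 0, 4, 0, 0, 0], [0, -1, 8, 0, 0, 0], [0, -4, 12, 0, 0, 0], [0, -8, 16, 0, 0, 0]])

```text
time_s: 9.33
tcp_pos: [0.479, 0.0628, 0.2634]
eef_rot: [-90.1, -0.0, 89.2]
contact_force: [1.0, -0.4, -1.4]
gripper_width: 0.0007
```

Call:
drive_tool(deltas=[[0, -4, 1, 0, 0, -0.1], [0, -8, 1, 0, 0, -0.2], [0, -12, 1, 0, 0, -0.3], [0, -15, 1, 0, 0, -0.4], [0, -18, 1, 0, 0, -0.5], [0, -20, 1, 0, 0, -0.6], [0, -21, 1, 0, 0, -0.7], [0, -22, 1, 0, 0, -0.77]])

```text
time_s: 10.0
tcp_pos: [0.4784, -0.1587, 0.2708]
eef_rot: [-90.0, 0.0, 44.5]
contact_force: [-0.2, 0.9, -0.1]
gripper_width: 0.0004
```

Run:
```python
from h import *
a=imaging.capture("side"); b=imaging.capture("top")
print(r.get_state()["tcp_pos"],r.get_state()["eef_rot"])
for l in("guide_hole","stem_top","probe","carton"):
    L={n:imaging.landmark_of(n,l)[:3] for n in("side","top")}
    for n in L:
        for d in L[n]:
            p=d["position"]; print(l,n,round(d["score"],2),np.round(p,1),atz(n,p,dict(guide_hole=.128,stem_top=.12,probe=.01,carton=0)[l]))
cv2.imwrite("pics/p5.png",np.hstack([cv2.resize(a[150:270,170:330],(400,300),interpolation=2),cv2.resize(a[290:410,260:420],(400,300),interpolation=2)])[:,:,::-1])
cv2.imwrite("pics/p6.png",np.hstack([cv2.resize(b[190:310,160:320],(400,300),interpolation=2),cv2.resize(b[240:360,360:520],(400,300),interpolation=2)])[:,:,::-1])
np.save("a.npy",a);np.save("b.npy",b)
```

```text
[ 0.4785 -0.1585  0.2707] [-89.9887   0.0199  44.702 ]
guide_hole side 0.77 [271.3 188.6] [0.5279 0.0729 0.128 ]
stem_top side 0.94 [358.4 393.5] [ 0.4266 -0.4294  0.12  ]
stem_top side 0.86 [325.2 336.8] [ 0.4355 -0.3085  0.12  ]
stem_top side 0.7 [250.8 355.2] [ 0.3027 -0.2709  0.12  ]
stem_top top 0.83 [478.5 287.7] [ 0.4148 -0.4529  0.12  ]
stem_top top 0.75 [416. 339.] [ 0.3002 -0.2957  0.12  ]
stem_top top 0.65 [417.8 278.7] [ 0.4406 -0.3105  0.12  ]
probe side 0.77 [349.3 426.3] [ 0.4092 -0.4378  0.01  ]
probe side 0.63 [258.3 394.8] [ 0.2937 -0.2971  0.01  ]
probe top 0.88 [404.5 340.7] [ 0.2924 -0.2894  0.01  ]
probe top 0.81 [457.8 289.9] [ 0.4183 -0.4381  0.01  ]
probe top 0.62 [410.6 286.5] [ 0.431 -0.315  0.01 ]
carton side 0.76 [260.2 218.3] [0.5083 0.1129 0.    ]
```

View pics/p5.png

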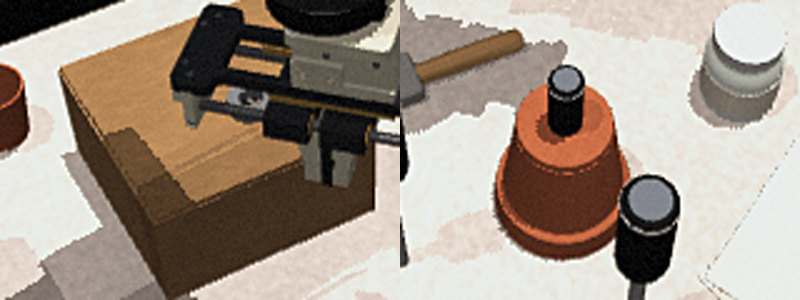

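View pics/p6.png

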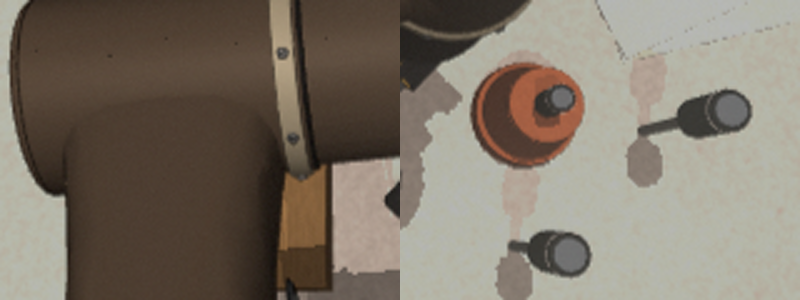

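Run:
```python
from h import *
a,b=np.load("a.npy"),np.load("b.npy")
s,t=[326.6,321.6],[424.8,278.6]
print(atz("side",s,.18),atz("top",t,.18),tri(s,t))
for n,im in(("side",a),("top",b)):
    for d in imaging.outline_of(n,"probe")[:3]:
        print(n,d["score"],d["bbox"], d["region"].sum())
    for p in ([.4355,-.3055],[.438,-.309]):
        print(p,proj(n,[[*p,.18],[*p,.12]]))
    for d in imaging.landmark_of(n,"clay_pot")[:1]: print(atz(n,d["position"],0))
```

```text
[ 0.435  -0.3122  0.18  ] [ 0.4347 -0.3126  0.18  ] (array([ 0.4347, -0.3125,  0.1805]), np.float64(0.00013730677386501473))
side 0.85 [234.8, 321.7, 266.2, 397.7] 1107
side 0.83 [319.9, 313.1, 334.0, 344.5] 350
side 0.61 [347.6, 359.9, 372.3, 428.4] 1070
[0.4355, -0.3055] [[324.8099 318.5775]
 [324.3648 335.5573]]
[0.438, -0.309] [[327.0908 319.4241]
 [326.5338 336.3815]]
[ 0.44   -0.3108  0.    ]
top 0.76 [456.6, 273.6, 500.6, 298.8] 542
top 0.73 [401.5, 333.6, 438.1, 349.3] 428
top 0.5 [262.3, 148.7, 294.9, 182.7] 748
[0.4355, -0.3055] [[421.6443 278.3534]
 [415.8881 280.9011]]
[0.438, -0.309] [[423.1108 277.201 ]
 [417.2747 279.8123]]
[ 0.4327 -0.3135  0.    ]
```

Call:
drive_tool(deltas=[[-1, -3, 0, 0, 0, 0], [-2, -6, 0, 0, 0, 0], [-3, -9, 0, 0, 0, 0], [-4, -12, 0, 0, 0, 0], [-4.4, -15, 0, 0, 0, 0], [-4.4, -15.4, 0, 0, 0, 0], [-4.4, -15.4, -2, 0, 0, 0], [-4.4, -15.4, -4, 0, 0, 0]], claw=1)

```text
time_s: 11.37
tcp_pos: [0.4352, -0.3122, 0.2312]
eef_rot: [-90.1, -0.1, 44.8]
contact_force: [0.0, 0.6, -0.3]
gripper_width: 0.0482
```

Run:
```python
from h import *
a=imaging.capture("side"); b=imaging.capture("top")
s=r.get_state();print(s["tcp_pos"],s["eef_rot"],s["gripper_width"])
t=s["tcp_pos"]
print(proj("side",t),proj("top",t))
for n in ("side","top"):
    for d in imaging.landmark_of(n,"guide_hole")[:2]:
        p=d["position"]; print(n,round(d["score"],2),np.round(p,1),atz(n,p,.128))
cv2.imwrite("pics/p7.png",np.hstack([cv2.resize(a[240:420,230:430],(400,360),interpolation=2),cv2.resize(b[190:370,340:540],(400,360),interpolation=2)])[:,:,::-1])
cv2.imwrite("pics/p8.png",np.hstack([cv2.resize(a[150:270,190:350],(400,300),interpolation=2),cv2.resize(b[190:310,160:320],(400,300),interpolation=2)])[:,:,::-1])
np.save("a.npy",a);np.save("b.npy",b)
```

```text
[ 0.433  -0.3105  0.2279] [-89.6998   0.1007  44.8591] 0.056184723248308206
[[325.5007 306.5663]] [[429.165  277.1835]]
side 0.97 [271.  184.8] [0.5331 0.0841 0.128 ]
top 0.7 [257.4 245.3] [0.5326 0.0726 0.128 ]
```

View pics/p7.png

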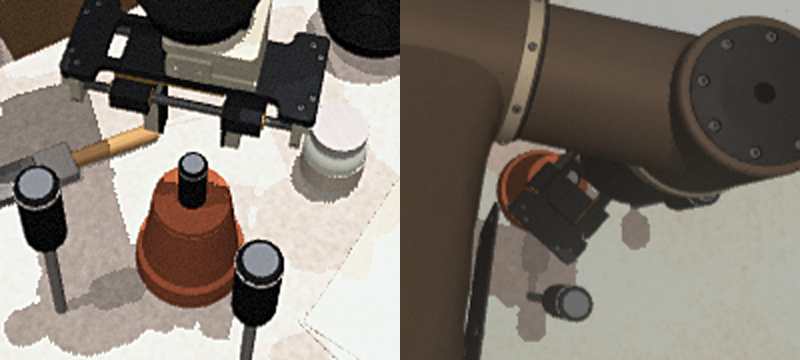

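View pics/p8.png

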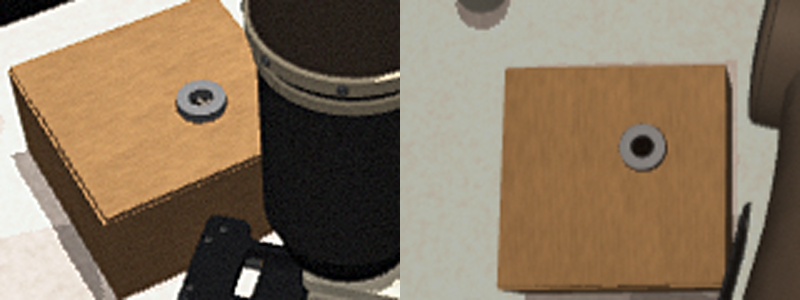

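Run:
```python
from h import *
a,b=np.load("a.npy"),np.load("b.npy")
for n,im,c in(("side",a,(245,165,300,215)),("top",b,(240,232,275,266))):
    x0,y0,x1,y1=c; sc=12
    z=cv2.resize(im[y0:y1,x0:x1],None,fx=sc,fy=sc,interpolation=cv2.INTER_CUBIC)
    for hyp,col in(((.5263,.0735),(255,0,0)),((.5285,.075),(0,255,0))):
        for R in(.011,.023):
            t=np.linspace(0,2*np.pi,60); P=np.c_[hyp[0]+R*np.cos(t),hyp[1]+R*np.sin(t),0*t+.128]
            q=((proj(n,P)-[x0,y0]+.5)*sc).round().astype(np.int32); cv2.polylines(z,[q],True,col,1)
    cv2.imwrite(f"pics/ring_{n}.png",z[:600,:660,::-1])
    hsv=cv2.cvtColor(im[y0:y1,x0:x1],cv2.COLOR_RGB2HSV)
    m=(hsv[...,1]<80)
    nn,lab,st,ce=cv2.connectedComponentsWithStats(m.astype(np.uint8))
    k=1+np.argmax(st[1:,4]); m=(lab==k).astype(np.uint8)
    cn=max(cv2.findContours(m,0,cv2.CHAIN_APPROX_NONE)[0],key=len); e=cv2.fitEllipse(cn); print(n,st[k],e,"centre",np.array(e[0])+[x0,y0])
    uv=np.array(e[0])+[x0,y0]; print(atz(n,uv,.128),atz(n,uv,.1225))
```

```text
side [ 16  17  20  17 273] ((25.039825439453125, 24.911861419677734), (16.36539649963379, 19.443069458007812), 85.6978759765625) centre [270.0398 189.9119]
[0.5235 0.0707 0.128 ] [0.5257 0.0758 0.1225]
top [  8   7  18  19 230] ((16.529285430908203, 16.29452133178711), (17.58719825744629, 17.720117568969727), 146.92861938476562) centre [256.5293 248.2945]
[0.5253 0.0748 0.128 ] [0.5262 0.0755 0.1225]
```

View pics/ring_side.png

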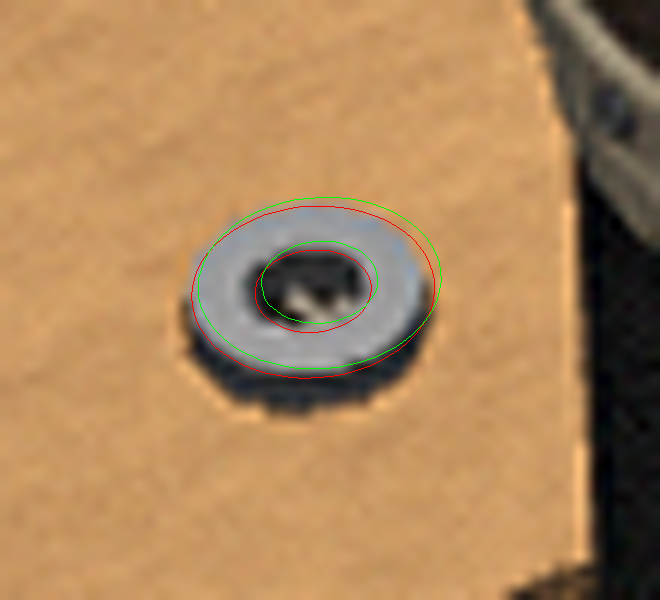

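View pics/ring_top.png

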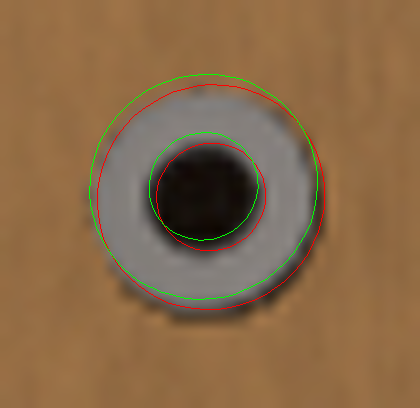

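Run:
```python
from h import *
X=[.5263,.0735,.128]
s=proj("side",X)[0]+[-.25,-.25]; t=proj("top",X)[0]+[-.67,.08]
print(atz("side",s,.128),atz("top",t,.128),tri(s,t))
```

```text
[0.5262 0.0745 0.128 ] [0.5262 0.0751 0.128 ] (array([0.5264, 0.0752, 0.1273]), np.float64(0.00021302971943373976))
```

Call:
drive_tool(deltas=[[0, 0, -1.5, 0, 0, 0], [0, 0, -3, 0, 0, 0], [0, 0, -4.5, 0, 0, 0], [0, 0, -6, 0, 0, 0], [0, 0, -7.5, 0, 0, 0], [0, 0, -8.5, 0, 0, 0], [0, 0, -9.2, 0, 0, 0], [0, 0, -9.4, 0, 0, 0]])

```text
time_s: 12.23
tcp_pos: [0.435, -0.3112, 0.1367]
eef_rot: [-90.0, 0.0, 44.9]
contact_force: [-0.6, -0.1, -0.2]
gripper_width: 0.0875
```

Run:
```python
from h import *
a=imaging.capture("side"); b=imaging.capture("top")
s=r.get_state();print(s["tcp_pos"],s["eef_rot"],s["gripper_width"],s["contact_force"])
cv2.imwrite("pics/p9.png",np.hstack([cv2.resize(a[240:420,230:430],(400,360),interpolation=2),cv2.resize(b[190:370,340:540],(400,360),interpolation=2)])[:,:,::-1])
```

```text
[ 0.4351 -0.3114  0.1373] [-90.0249   0.0021  44.9312] 0.08716097217077863 [ 0.5899 -0.1622  0.3029]
```

View pics/p9.png

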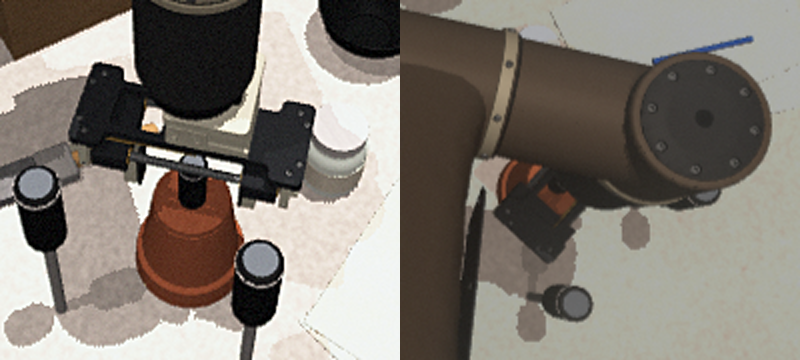

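Call:
drive_tool(deltas=[[0, 0, 0, 0, 0, 0], [0, 0, 0, 0, 0, 0], [0, 0, 0, 0, 0, 0], [0, 0, 0, 0, 0, 0], [0, 0, 0, 0, 0, 0], [0, 0, 0, 0, 0, 0], [0, 0, 0, 0, 0, 0], [0, 0, 0, 0, 0, 0]], claw=0, squeeze=25)

```text
time_s: 13.0
tcp_pos: [0.4348, -0.3113, 0.1369]
eef_rot: [-90.0, -0.0, 44.9]
contact_force: [0.5, -0.1, 0.3]
gripper_width: 0.0393
```

Call:
drive_tool(deltas=[[0, 0, 0, 0, 0, 0], [0, 0, 0, 0, 0, 0], [0, 0, 0, 0, 0, 0], [0, 0, 0, 0, 0, 0], [0, 0, 0, 0, 0, 0], [0, 0, 0, 0, 0, 0], [0, 0, 0, 0, 0, 0], [0, 0, 0, 0, 0, 0]])

```text
time_s: 13.67
tcp_pos: [0.4348, -0.3113, 0.1369]
eef_rot: [-90.0, -0.0, 44.9]
contact_force: [0.8, 0.3, 0.1]
gripper_width: 0.0256
```

Call:
drive_tool(deltas=[[0, 0, 1, 0, 0, 0], [0, 0, 3, 0, 0, 0], [0, 0, 5, 0, 0, 0], [0, 0, 7.5, 0, 0, 0], [0, 0, 10, 0, 0, 0], [0, 0, 12.5, 0, 0, 0], [0, 0, 15, 0, 0, 0], [0, 0, 17, 0, 0, 0]])

```text
time_s: 14.33
tcp_pos: [0.4346, -0.3114, 0.3097]
eef_rot: [-90.1, -0.0, 44.9]
contact_force: [0.0, 0.2, -1.9]
gripper_width: 0.0257
```

Call:
drive_tool(deltas=[[0, 0, 0, 0, 0, 0], [0, 0, 0, 0, 0, 0], [0, 0, 0, 0, 0, 0], [0, 0, 0, 0, 0, 0], [0, 0, 0, 0, 0, 0], [0, 0, 0, 0, 0, 0], [0, 0, 0, 0, 0, 0], [0, 0, 0, 0, 0, 0]])

```text
time_s: 15.0
tcp_pos: [0.4347, -0.3113, 0.3065]
eef_rot: [-90.0, 0.0, 44.9]
contact_force: [0.1, -0.2, -2.0]
gripper_width: 0.0257
```

Run:
```python
from h import *
a=imaging.capture("side"); b=imaging.capture("top")
s=r.get_state();print(s["tcp_pos"],s["eef_rot"],s["gripper_width"],s["contact_force"])
for l,z in(("probe",.18),("stem_top",.29)):
  for n in("side","top"):
    for d in imaging.landmark_of(n,l)[:3]: print(l,n,round(d["score"],2),np.round(d["position"],1),atz(n,d["position"],z))
cv2.imwrite("pics/p10.png",np.hstack([cv2.resize(a[200:380,230:430],(400,360),interpolation=2),cv2.resize(b[190:370,340:540],(400,360),interpolation=2)])[:,:,::-1])
```

```text
[ 0.4347 -0.3113  0.3067] [-89.984    0.0116  44.9101] 0.025471992843127816 [-0.0499  1.1157 -1.1554]
probe side 0.91 [324.5 316.3] [ 0.4375 -0.3013  0.18  ]
probe side 0.83 [255.8 394.2] [ 0.2705 -0.3655  0.18  ]
probe side 0.65 [350.7 422.9] [ 0.3729 -0.4808  0.18  ]
probe top 0.97 [403.7 340.6] [ 0.2999 -0.2557  0.18  ]
probe top 0.54 [458.7 288.8] [ 0.4095 -0.3866  0.18  ]
stem_top side 0.87 [324.3 283.1] [ 0.4329 -0.3054  0.29  ]
stem_top side 0.76 [356.2 393. ] [ 0.3747 -0.4812  0.29  ]
stem_top side 0.58 [252.3 351.8] [ 0.2821 -0.3532  0.29  ]
stem_top top 0.8 [475.7 285.9] [ 0.4067 -0.386   0.29  ]
stem_top top 0.64 [419.1 338.7] [ 0.3073 -0.2655  0.29  ]
```

View pics/p10.png

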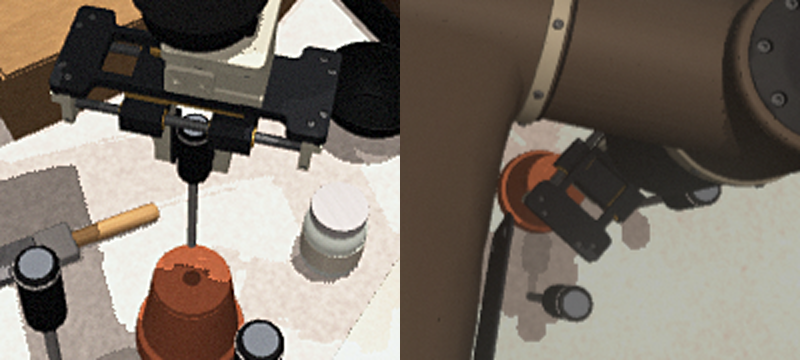

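Run:
```python
from h import *
print(proj("side",[[.4347,-.3113,.1797],[.4347,-.3113,.29],[.4348,-.3124,.1797],[.4348,-.3124,.29]]))
```

```text
[[326.1776 321.3558]
 [327.274  285.2723]
 [326.5617 321.8025]
 [327.6991 285.7407]]
```

Call:
drive_tool(deltas=[[0.3, 1.2, 0.5, 0, 0, 0], [0.8, 3.5, 1, 0, 0, 0], [1.4, 6, 1.5, 0, 0, 0], [2.0, 8.5, 1.5, 0, 0, 0], [2.6, 11, 1.5, 0, 0, 0], [3.2, 13.5, 1.5, 0, 0, 0], [3.8, 16, 1.5, 0, 0, 0], [4.4, 18.5, 1.5, 0, 0, 0]])

```text
time_s: 15.97
tcp_pos: [0.4788, -0.1246, 0.3224]
eef_rot: [-90.0, -0.0, 44.9]
contact_force: [1.1, -1.1, -1.3]
gripper_width: 0.0254
```

Call:
drive_tool(deltas=[[0.6, 2.5, 0, 0, 0, 0], [1.2, 5, 0, 0, 0, 0], [1.8, 7.5, 0, 0, 0, 0], [2.4, 10, 0, 0, 0, 0], [3, 12.5, 0, 0, 0, 0], [3.6, 15, 0, 0, 0, 0], [4.1, 17, 0, 0, 0, 0], [4.4, 18.5, 0, 0, 0, 0]])

```text
time_s: 16.63
tcp_pos: [0.5229, 0.0608, 0.3221]
eef_rot: [-90.0, -0.0, 45.0]
contact_force: [-0.1, -0.2, -0.4]
gripper_width: 0.0258
```

Run:
```python
from h import *
a=imaging.capture("side"); b=imaging.capture("top")
s=r.get_state();print(s["tcp_pos"],s["eef_rot"],s["gripper_width"],s["contact_force"])
cv2.imwrite("pics/p11.png",np.hstack([cv2.resize(a[100:280,180:380],(400,360),interpolation=2),cv2.resize(b[140:320,160:360],(400,360),interpolation=2)])[:,:,::-1])
```

```text
[0.523  0.0608 0.3218] [-89.9869   0.0035  45.0301] 0.02573099983398788 [ 0.3613 -0.3903 -2.067 ]
```

View pics/p11.png

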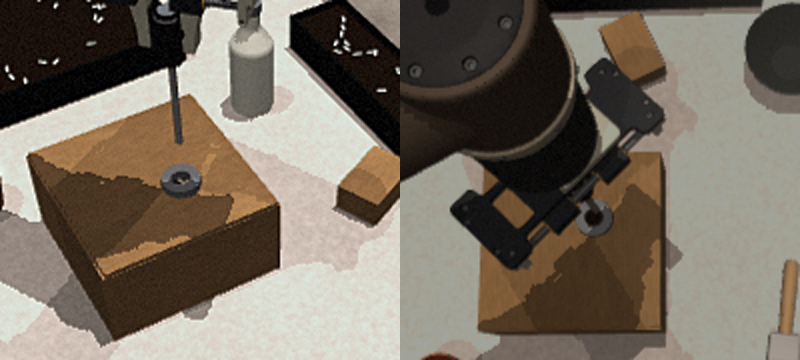

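Call:
drive_tool(deltas=[[0.1, 0.4, 0, 0, 0, 0], [0.3, 0.9, 0, 0, 0, 0], [0.33, 1.3, -0.5, 0, 0, 0], [0.33, 1.42, -1.3, 0, 0, 0], [0.33, 1.42, -2.3, 0, 0, 0], [0.33, 1.42, -3.3, 0, 0, 0], [0.33, 1.42, -4, 0, 0, 0], [0.33, 1.42, -4.3, 0, 0, 0]])

```text
time_s: 17.4
tcp_pos: [0.5253, 0.0724, 0.2769]
eef_rot: [-89.9, 0.1, 44.9]
contact_force: [-0.7, -0.5, -2.4]
gripper_width: 0.0255
```

Call:
drive_tool(deltas=[[0, 0, 0, 0, 0, 0], [0, 0, 0, 0, 0, 0], [0, 0, 0, 0, 0, 0], [0, 0, 0, 0, 0, 0], [0, 0, 0, 0, 0, 0], [0, 0, 0, 0, 0, 0], [0, 0, 0, 0, 0, 0], [0, 0, 0, 0, 0, 0]])

```text
time_s: 18.07
tcp_pos: [0.5261, 0.0729, 0.279]
eef_rot: [-90.0, -0.0, 44.9]
contact_force: [0.6, -0.7, -0.9]
gripper_width: 0.0259
```

```bash
cat > ov.py <<'E'
from h import *
import sys
tag=sys.argv[1]; tip_off=float(sys.argv[2])  # tip z minus tcp z
a=imaging.capture("side"); b=imaging.capture("top")
s=r.get_state();T=s["tcp_pos"];print(T,s["eef_rot"],s["gripper_width"],s["contact_force"])
ring=(.5263,.0750)
out=[]
for n,im,c in(("side",a,(235,125,301,215)),("top",b,(225,205,291,279))):
    x0,y0,x1,y1=c; sc=6
    z=cv2.resize(im[y0:y1,x0:x1],None,fx=sc,fy=sc,interpolation=cv2.INTER_CUBIC)
    z0=z.copy()
    for R in(.011,.023):
        t=np.linspace(0,2*np.pi,60); P=np.c_[ring[0]+R*np.cos(t),ring[1]+R*np.sin(t),0*t+.128]
        cv2.polylines(z,[((proj(n,P)-[x0,y0]+.5)*sc).round().astype(np.int32)],True,(0,255,0),1)
    q=((proj(n,[[T[0],T[1],T[2]+tip_off],[T[0],T[1],T[2]+tip_off+.11]])-[x0,y0]+.5)*sc).round().astype(np.int32)
    cv2.polylines(z,[q.reshape(-1,1,2)],False,(255,0,0),1)
    print(n,"tip/top px",q)
    z=np.vstack([z,np.zeros((540-z.shape[0],z.shape[1],3),np.uint8)]) if z.shape[0]<540 else z
    out.append(z)
cv2.imwrite(f"pics/{tag}.png",np.hstack(out)[:,:,::-1]); np.save("a.npy",a);np.save("b.npy",b)
E
python3 ov.py q1 -0.127
```

```text
[0.5261 0.0729 0.2789] [-89.9998  -0.0046  44.9087] 0.025748331476693836 [-0.6615 -0.436  -1.2754]
side tip/top px [[212 341]
 [191 111]]
top tip/top px [[188 250]
 [144 196]]
```

View pics/q1.png

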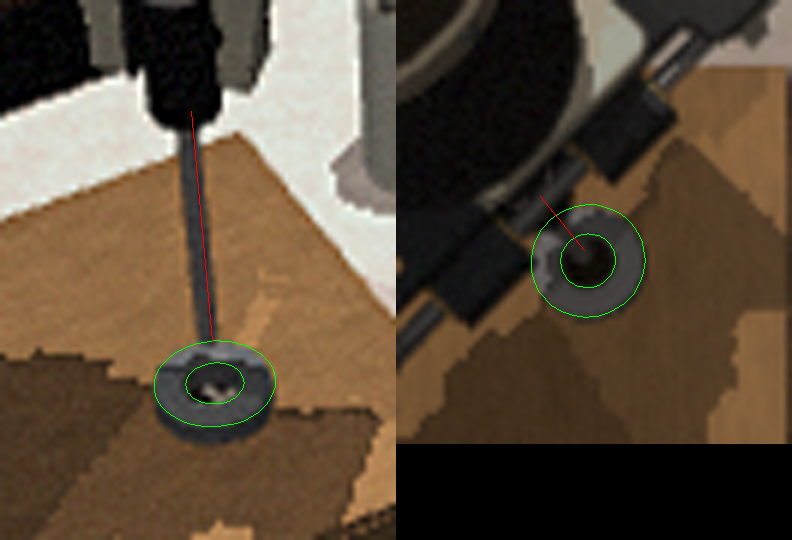

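Run:
```python
from h import *
a,b=np.load("a.npy"),np.load("b.npy")
im=b[225:265,236:276].astype(float); g=np.clip((im/255)**.5*255*1.2,0,255).astype(np.uint8)
z=cv2.resize(g,None,fx=14,fy=14,interpolation=cv2.INTER_CUBIC)
cv2.imwrite("pics/q2.png",z[:,:,::-1])
# stem edges side: row-wise dark stem centre
G=cv2.cvtColor(a,cv2.COLOR_RGB2GRAY).astype(float)
pts=[]
for v in range(150,181):
    row=G[v,258:282]; bg=np.median(np.r_[row[:5],row[-5:]]); w=np.clip(bg-row-15,0,None); 
    u0=np.argmax(np.convolve(w,np.ones(4),'same')); sl=slice(max(0,u0-4),u0+5)
    pts.append((258+np.average(np.arange(24)[sl],weights=w[sl]+1e-9),v))
pts=np.array(pts);
k=np.polyfit(pts[:,1],pts[:,0],1); res=pts[:,0]-np.polyval(k,pts[:,1]); print(k,res.std(),res.round(1))
T=np.array([.5261,.0729]); 
for z in(.152,.2,.25): 
    q=proj("side",[*T,z])[0]; print(z,q,np.polyval(k,q[1])-q[0])
```

```text
[  0.0898 252.8665] 0.21878291786599746 [ 1.   0.3 -0.2 -0.1 -0.1 -0.1 -0.1 -0.2 -0.  -0.2 -0.1 -0.  -0.1  0.
 -0.1 -0.2 -0.1  0.1 -0.1 -0.1 -0.2  0.2  0.  -0.   0.   0.   0.1  0.1
  0.1  0.1  0.1]
0.152 [269.8879 181.2693] -0.7389411162337183
0.2 [268.3766 165.2558] -0.6660695415763485
0.25 [266.6925 147.4113] -0.5848657275372489
```

View pics/q2.png

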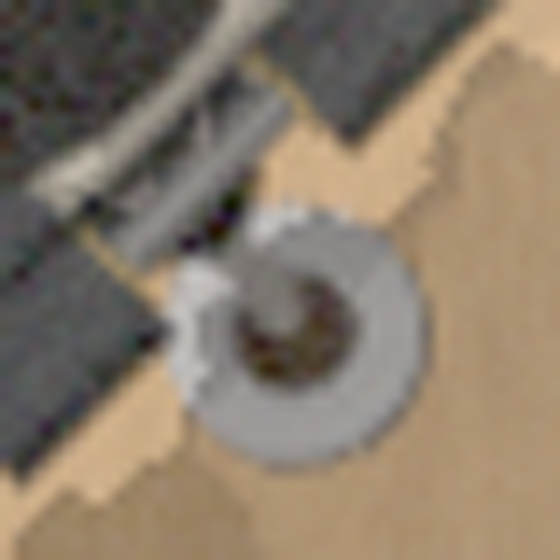

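Call:
drive_tool(deltas=[[0.07, 0.17, 0, 0, 0, 0], [0.07, 0.17, 0, 0, 0, 0], [0.07, 0.17, -0.4, 0, 0, 0], [0.07, 0.17, -0.8, 0, 0, 0], [0.07, 0.17, -1.2, 0, 0, 0], [0.07, 0.17, -1.6, 0, 0, 0], [0.07, 0.17, -1.9, 0, 0, 0], [0.07, 0.17, -2, 0, 0, 0]])

```text
time_s: 18.83
tcp_pos: [0.5265, 0.0745, 0.2581]
eef_rot: [-90.0, 0.1, 44.9]
contact_force: [-1.0, 0.1, -0.4]
gripper_width: 0.0257
```

```bash
python3 ov.py q3 -0.127
python3 - <<'E'
from h import *
a,b=np.load("a.npy"),np.load("b.npy")
im=b[225:265,236:276].astype(float); g=np.clip((im/255)**.5*255*1.2,0,255).astype(np.uint8)
i2=a[170:210,250:290].astype(float); g2=np.clip((i2/255)**.6*255*1.2,0,255).astype(np.uint8)
cv2.imwrite("pics/q4.png",cv2.resize(np.hstack([g2,g]),None,fx=10,fy=10,interpolation=cv2.INTER_CUBIC)[:,:,::-1])
E
```

```text
[0.5267 0.0745 0.2586] [-89.9922   0.0314  44.9072] 0.025691035795473802 [-0.1055 -0.2857 -1.2521]
side tip/top px [[215 377]
 [194 153]]
top tip/top px [[192 258]
 [149 206]]
```

View pics/q4.png

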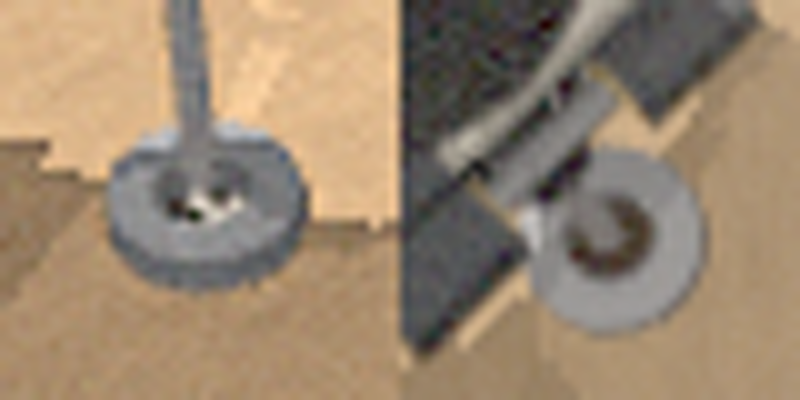

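Call:
drive_tool(deltas=[[0, -0.1, 0, 0, 0, 0], [0, -0.1, 0, 0, 0, 0], [0, -0.1, -0.4, 0, 0, 0], [0, -0.1, -0.8, 0, 0, 0], [0, -0.1, -1.2, 0, 0, 0], [0, -0.1, -1.6, 0, 0, 0], [0, -0.1, -1.9, 0, 0, 0], [0, -0.1, -2, 0, 0, 0]])

```text
time_s: 19.6
tcp_pos: [0.5264, 0.0735, 0.2381]
eef_rot: [-90.0, 0.1, 44.9]
contact_force: [-1.0, 0.0, -1.3]
gripper_width: 0.0256
```

```bash
python3 ov.py q5 -0.127
python3 - <<'E'
from h import *
a,b=np.load("a.npy"),np.load("b.npy")
im=b[225:265,236:276].astype(float); g=np.clip((im/255)**.5*255*1.2,0,255).astype(np.uint8)
i2=a[170:210,250:290].astype(float); g2=np.clip((i2/255)**.6*255*1.2,0,255).astype(np.uint8)
cv2.imwrite("pics/q6.png",cv2.resize(np.hstack([g2,g]),None,fx=10,fy=10,interpolation=cv2.INTER_CUBIC)[:,:,::-1])
E
```

```text
[0.5266 0.0735 0.2386] [-89.9914   0.0336  44.9079] 0.0254344167864139 [-0.1198  0.2849 -1.7355]
side tip/top px [[220 415]
 [200 198]]
top tip/top px [[201 266]
 [160 216]]
```

View pics/q6.png

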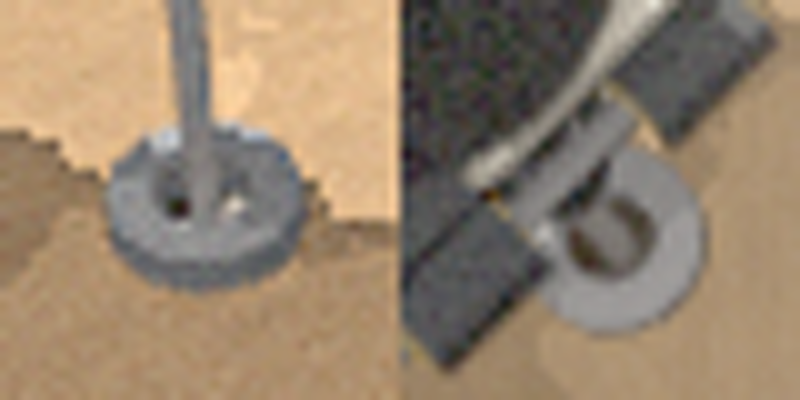

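Call:
drive_tool(deltas=[[0, 0.05, -0.4, 0, 0, 0], [0, 0.05, -1, 0, 0, 0], [0, 0.05, -1.6, 0, 0, 0], [0, 0.05, -2.2, 0, 0, 0], [0, 0.05, -2.8, 0, 0, 0], [0, 0.05, -3.3, 0, 0, 0], [0, 0.05, -3.7, 0, 0, 0], [0, 0.05, -3.85, 0, 0, 0]])

```text
time_s: 20.37
tcp_pos: [0.5264, 0.0739, 0.1995]
eef_rot: [-90.0, 0.1, 44.9]
contact_force: [0.9, -0.9, -0.7]
gripper_width: 0.0255
```

Call:
drive_tool(deltas=[[0, 0, 0, 0, 0, 0], [0, 0, 0, 0, 0, 0], [0, 0, 0, 0, 0, 0], [0, 0, 0, 0, 0, 0], [0, 0, 0, 0, 0, 0], [0, 0, 0, 0, 0, 0], [0, 0, 0, 0, 0, 0], [0, 0, 0, 0, 0, 0]])

```text
time_s: 21.03
tcp_pos: [0.5268, 0.0741, 0.2005]
eef_rot: [-90.0, -0.0, 44.9]
contact_force: [0.1, -0.3, -0.8]
gripper_width: 0.0258
```

```bash
python3 ov.py q7 -0.127
python3 - <<'E'
from h import *
a,b=np.load("a.npy"),np.load("b.npy")
im=b[225:265,236:276].astype(float); g=np.clip((im/255)**.5*255*1.2,0,255).astype(np.uint8)
i2=a[170:210,250:290].astype(float); g2=np.clip((i2/255)**.6*255*1.2,0,255).astype(np.uint8)
cv2.imwrite("pics/q8.png",cv2.resize(np.hstack([g2,g]),None,fx=10,fy=10,interpolation=cv2.INTER_CUBIC)[:,:,::-1])
cv2.imwrite("pics/q9.png",np.hstack([a[60:360,100:500],b[130:430,120:520]])[:,:,::-1])
E
```

```text
[0.5268 0.0741 0.2004] [-90.0012  -0.0023  44.9078] 0.025876654513138017 [-0.159   0.7085 -1.6141]
side tip/top px [[226 483]
 [207 276]]
top tip/top px [[212 281]
 [174 234]]
```

View pics/q8.png

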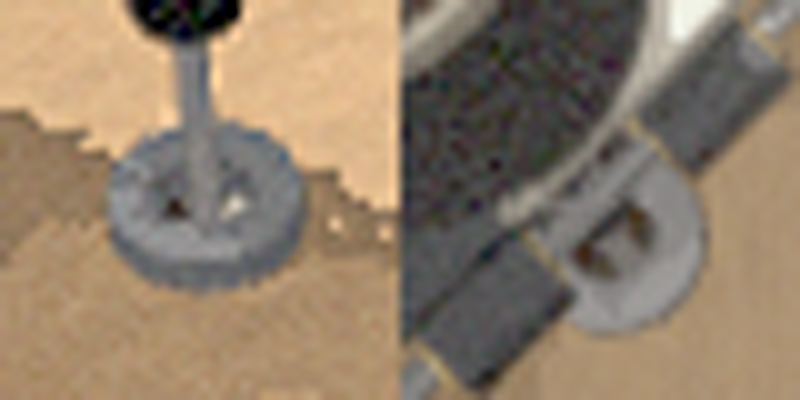

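View pics/q9.png

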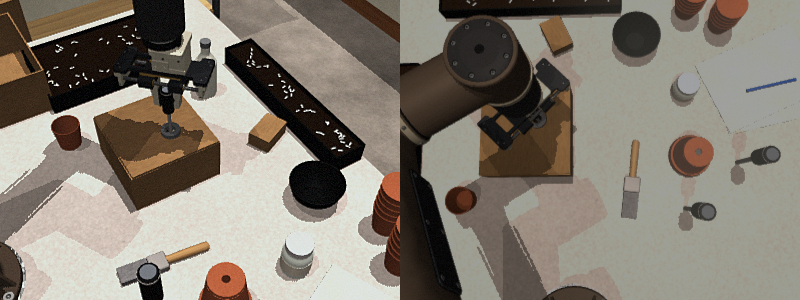

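View pics/q7.png

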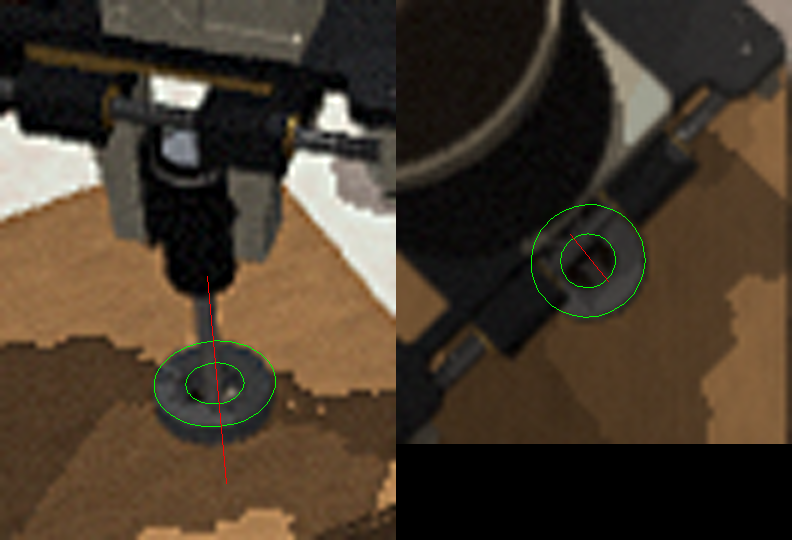

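Run:
```python
from plant import r
s=r.get_state(); print(s["time_s"],s["tcp_pos"],s["qd"],s["contact_force"],s["gripper_width"])
print(r.close_job())
```

```text
21.1333 [0.52675108 0.07409117 0.20041442] [ 0.00316851  0.02085739 -0.05907516 -0.02374197  0.11611047  0.02408749] [-0.15897802  0.7084604  -1.61412396] 0.025876654513138017
the job is handed in; nothing more can be done
None
```

I closed the carton, plain flap first and then the long flap. Then I lifted the small probe out of the clay pot and lowered its stem into the guide ring. I handed the job in at about 21 s with the gripper still holding it, and no verdict was reported.

**Last checks:**
- **Centring:** in both pictures the stem is in the middle of the hole, to roughly 1–1.5 mm. The cameras and the arm's own pose disagreed by 1–2 mm on where the tip was, so I centred the stem by comparing it with the ring in the pictures.
- **Depth:** the tip is about 55 mm below the rim, or half the stem. I worked this out from the arm's height at the grasp, because the tip is hidden inside the carton and I could not see it.
- **Grip and stillness:** the grip was 25.9 mm wide on the 26 mm handle, and the arm was still and pointing straight down.
- **Contact:** the force readings stayed within about 2 N, which is just noise and the probe's weight. I saw no sign of the probe touching the carton, flaps or ring.
- **Flaps:** both look flat, judged from the pictures only.
- **Other things:** nothing else on the table looked moved. I compared by eye and did not re-measure positions.

**One rougher moment:** the fingers pressed the plain flap onto its stop with about 33 N, under the 40 N limit. The long flap was pressed down much more gently.

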